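# Hold the bayonet cap of a pressure pot at its half-way bleed position

### The job

Slide the bayonet cap out of the open front of its keeper tray and seat it fully in the neck of the small pressure pot, lugs through the notches. Then turn it clockwise (seen from above) half way to its lock, so that the spring-loaded pointer stands at the longer middle rib, never as far as the lock click, and finish while holding it there by its bar: the spring would turn it back if you let go. Leave the other things where they are.

Things in the scene. Friction and masses are not known exactly. Their poses are not given: they have to be found in the camera images.
- cap: bare aluminium bayonet cap, loose, 160 g, upright in the keeper at the start. Origin: centre of the underside of its plug, z up. Plug: 34 mm diameter, 20 mm tall. At its foot two opposite lugs, 8 mm wide (y) and 8 mm tall, reach 25 mm from the axis along +x and -x. Disc: 64 mm diameter, 20 to 27 mm above the origin. Half a turn makes no difference.
- cap_bar (a point): middle of the cap's bar grip, on the cap's axis 50 mm above its origin. The bar is 44 mm long along x (parallel to the lugs), 14 mm thick along y and stands from 27 to 64 mm above the cap's origin.
- keeper: fixed sheet-steel tray, 124 mm (x) by 86 mm (y), floor 4 mm thick; origin: centre of its underside, z up. Over x = 2 to 62 mm side walls (72 mm apart inside) carry inward lips, 33.5 to 38 mm above the table, that overhang the cap's disc and leave a slot 48 mm wide along x for the bar. Back (+x) closed, front (-x) open. Fingers work above the lips.
- keeper_out (a point): point on the keeper's floor, 36 mm from its origin along its -x, on its centre line: a cap whose origin has slid here or farther out is clear of the lips and can be lifted.
- pot: fixed grey pressure pot, 140 mm across, 98 mm tall to the top of its steel neck; brass outlet at +x (to 84 mm from the axis), gauge at +y (to 80 mm). Origin: centre of its underside, z up. On its shoulder a pointer passes three ribs: first (rest), longer middle one (half way), last (locked). Under the neck's flange the lugs can turn clockwise from above; a stop bars the other way.
- neck_mouth (a point): centre of the top of the pot's neck, 98 mm above the pot's underside; axes as the pot. The bore is 37 mm in diameter; the flange round it is 9.5 mm thick and has two notches for the lugs, 13 mm wide, at the pot's +x and -x, reaching 31 mm from the axis.
- neck_seat (a point): point on the neck's axis, 20 mm below its top: the cap's origin lies here when its disc sits fully home on the neck. Axes as the pot.
- shutter (a joint): angle (rad) of the sprung shutter ring in the neck and its pointer: 0 at rest, growing clockwise from above. The lugs meet it once the cap has turned about 0.1 from the notches, then carry it (value = cap's turn less 0.05 to 0.15) against a return spring (0.024 N m at rest, 0.07 half way). Half way is 0.56 (cap turned about 0.66, 38 degrees); click balls from about 0.80; locked at the stop, 1.257.
- blue_tape: roll of tape, 84 mm across, 19 mm high, lying flat, a bystander; origin: centre of its underside.
- hex_bolt_1: hex bolt standing on its head, 61 mm tall, a bystander; origin: centre of its underside.
- end_cap_1: black square end cap, 30x30x19 mm, a bystander; origin: centre of its underside.
- bracket_1: small steel angle bracket, 30x40x40 mm, a bystander; origin: centre of its underside.

How it is judged:
By the outcome, as a careful person would: the job done as asked, in the order asked, and still so for the second after the job is handed in, while the arm keeps its last pose, push and grip.
It also fails if it takes over 40 s, if anything falls off the work surface, if the arm or the gripper's body presses on something with over 40 N, if the wrist force passes 120 N, or if a joint passes its speed limit or range.

### The arm

A 6-joint arm with a two-finger parallel gripper is mounted at the origin on a cart in front of the work surface, level with it; the furniture and walls round the work are solid. World frame = base frame: x ahead of the robot, y to its left, z up, the work surface at z = 0. Lengths are in m, angles in degrees, forces in N, time in s.
With the tool pointing down it reaches from about 0.35 to 0.775 m from the base axis. Payload 7.3 kg.
Tool frame: the origin (TCP) lies midway between the tips of the shut fingers; the grasp point (between the pads) lies 19 mm behind it (bot.grasp_offset is the distance from the TCP to the grasp point, in m); z points along the fingers, y is the line along which they close (so a half turn about z gives the same grasp; the last joint's range is limited). The gripper opens to 92 mm and grips with 3 to 60 N. Pads are 19 mm wide; open, the fingers measure 130 mm over their backs; the gripper's body (75 mm by 190 mm) begins 47 mm behind the grasp point.
Start: joints at [58.843, 19.595, 87.324, -0, 73.075, -8.365], TCP at [0.203, 0.484, 0.227] pointing down, gripper open.
Joint ranges: [-145.02, 145.02], [-44.19, 115.74], [2.07, 154.8], [-57.11, 237.11], [16.16, 152.29], [-177.93, 177.93]. Speed limits (degrees/s): [147.25, 147.25, 180, 180, 180, 180].

### API

Orientations are given as a 3x3 rotation matrix whose columns are the frame's x, y, z axes.
In Python, from plant import bot gives the robot as it stands. The module is installed in compiled form; this text tells all that it offers.
- The arm moves only by the tool apply_moves, never from a script. Its argument "motion" is a list that holds one entry, the list of rows, each a list of 7 numbers: the closure in counts, from 0 (fully open) to 255 (shut), then the shift along the tool's x, y, z in m, then the turn, a rotation vector about the tool's x, y, z in rad. A call has 1 to 20 rows; each row shifts and turns the commanded pose from where the row before left it, along the tool's axes as they then stand; what a row does not reach is not made up. A row lasts 1/12 s, in which the tool goes at most 41.7 mm and 7.16 degrees, less where a joint would pass 70% of its speed; a pose out of reach is approached as far as the arm can. A call is refused whole if a number of a shift passes 0.0417 or a number of a turn 0.125, either way. A call with a gripper value outside its range is refused whole. The fingers move at their own pace and stop on an object; the grip force is fixed at half the most. Time passes only in rows, so rows that do not move let the fingers close. It gives the time, the measured TCP pose, the force, the opening and the grip force at its end, in the units of the state.
- bot.get_obs(): the state, without advancing time (a new reading comes with each control period).
- bot.read_camera(name): name is "side" or "top" or "wrist"; returns the picture (420x560x3 uint8, red, green, blue); there is no depth.
- bot.camera_params(name): a dict with "fx", "fy", "cx", "cy" (pixels), "R" (3x3) and "t" (3): a world point X has camera coordinates R X + t. Camera axes: x right, y down, z forward; pixel columns grow to the right and rows downward; lengths in m; the calibration is good to about 2 mm. A picture is of the moment at which its call begins: read the wrist's pose just before it. camera_params takes no time and is no camera call; for the wrist camera it gives the pose at the moment of the call.
- bot.close_job(): hands the job in; it is judged then, once.
The state is a dict: "time_s": time; "q": joint angles; "qd": joint speeds; "joint_efforts": joint torques, N m; "position": TCP position; "tcp_rot": TCP orientation; "contact_force": force on the tool from outside, world axes, zero at the start; "wrist_torque": the same for the moment, N m; "opening": finger opening in m; "finger_force": force on a finger pad.
Only numpy, scipy, OpenCV 4.12 (cv2) and the standard library are available. Lean on these libraries where they do the work, as an engineer would, in place of code of your own. Each camera call takes 0.05 s, during which the arm holds its last target. There are 200 camera calls.

## Working session

There is one attempt and no reset: what is moved stays moved. The work goes in short steps, Python scripts to look and compute and a tool call to move; the robot and the scene stay as the last step left them, time stands still between calls to the robot, and variables do not carry over. Pictures are saved under pics/ and viewed, at most 10 in all, crops included, and the job is handed in when it is done.

Besides the shell and the picture viewer there is one more tool, called as name(argument=value, ...) on one line, values as JSON. apply_moves: Moves the arm, as the interface text tells. Its arguments: {"type":"object","properties":{"motion":{"type":"array"}},"required":["motion"]}

```bash
mkdir -p pics; cat > h.py <<'E'
import numpy as np, cv2
from plant import bot
def save(n,f): 
    im=bot.read_camera(n); cv2.imwrite(f'pics/{f}.png',im[:,:,::-1]); return im
def ray(p,u,v,z):
    R=np.array(p['R']);t=np.array(p['t']);c=-R.T@t
    d=R.T@np.array([(u-p['cx'])/p['fx'],(v-p['cy'])/p['fy'],1]); return c+d*(z-c[2])/d[2]
def proj(p,X):
    c=np.array(p['R'])@np.array(X)+np.array(p['t']); return p['fx']*c[0]/c[2]+p['cx'],p['fy']*c[1]/c[2]+p['cy']
E
python3 - <<'E'
from h import *
for n in ['top','side']:
    save(n,n+'0'); p=bot.camera_params(n); print(n,{k:np.round(v,4).tolist() for k,v in p.items()})
a=cv2.imread('pics/top0.png');o=bot.get_obs();print(o)
E
```

```text
top {'fx': 417.3287, 'fy': 417.3287, 'cx': 284.7987, 'cy': 210.5134, 'R': [[-0.0063, -0.9998, 0.0187], [-0.9937, 0.0042, -0.1124], [0.1123, -0.0193, -0.9935]], 't': [-0.2772, 0.5795, 0.8648]}
side {'fx': 486.2006, 'fy': 486.2006, 'cx': 272.3841, 'cy': 219.1468, 'R': [[0.9991, 0.0423, -0.0048], [0.018, -0.5219, -0.8528], [-0.0386, 0.852, -0.5222]], 't': [-0.5483, -0.0634, 1.155]}
{'time_s': 0.1, 'q': array([ 5.88431742e+01,  1.96307209e+01,  8.73707610e+01, -1.93501525e-03,
        7.30750662e+01, -8.36520336e+00]), 'qd': array([ 0.07376975,  0.01622418, -0.13717973, -0.01320723, -0.08590029,
       -0.01446427]), 'joint_efforts': array([ 1.09922385e-03, -4.32006741e+01, -2.44693315e+01,  7.18227820e-02,
        5.24822040e-02, -3.22577570e-06]), 'position': array([0.20317659, 0.48370222, 0.22613614]), 'tcp_rot': array([[-9.21923566e-01,  3.87371267e-01, -6.63581998e-04],
       [ 3.87371802e-01,  9.21922850e-01, -1.16001799e-03],
       [ 1.62413768e-04, -1.32650087e-03, -9.99999107e-01]]), 'contact_force': array([0.31865574, 0.49228312, 0.41658977]), 'wrist_torque': array([0.02409826, 0.02944992, 0.01773233]), 'finger_force': 0.0, 'opening': 0.09156119412088534}
```

View pics/top0.png

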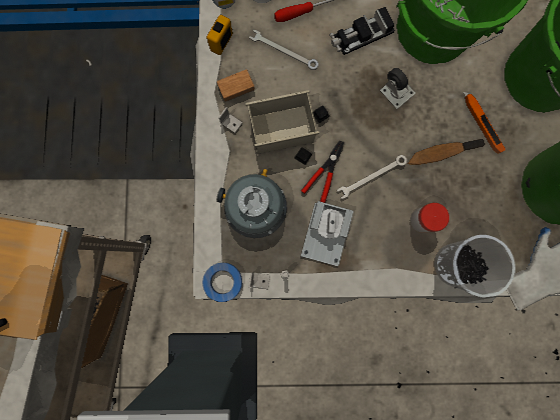

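View pics/side0.png

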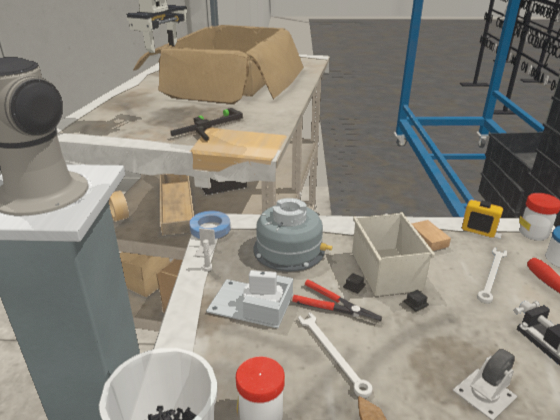

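The top view shows the pot near pixel (255,205), with its outlet at (265,172) and gauge at (220,196). The keeper is near (328,233), with the bar towards its far end. I'll enlarge both.

```bash
python3 - <<'E'
import cv2, numpy as np
a=cv2.imread('pics/top0.png')[160:280,205:365]
cv2.imwrite('pics/c0.png',cv2.resize(a,(800,600),interpolation=cv2.INTER_CUBIC))
E
```

```text
(no output)
```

View pics/c0.png

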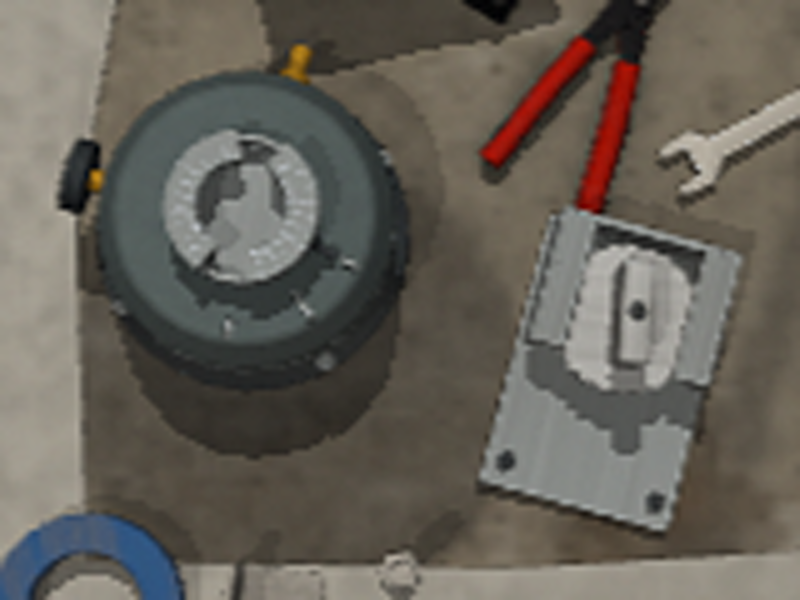

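```bash
python3 - <<'E'
from h import *
p=bot.camera_params('top')
def c(x,y,z): return ray(p,205+x/5-.5,160+y/5-.5,z)
P={'neck':(241,206,.098),'notchA':(258,148,.098),'notchB':(208,266,.098),'outlet':(301,50,.05),'gauge':(75,178,.06),'FL':(480,486,.004),'FR':(667,530,.004),'BL':(552,207,.038),'BR':(743,254,.038),'hexFL':(506,460,.004),'hexFR':(655,502,.004),
'bar_tl':(628,262,.068),'bar_tr':(657,264,.068),'bar_bl':(618,360,.068),'bar_br':(646,362,.068),'disc':(632,318,.031)}
W={}
for k,v in P.items(): W[k]=c(*v); print(k,np.round(W[k],4))
ang=lambda a:np.degrees(np.arctan2(a[1],a[0]))
print('notch',ang(W['notchA']-W['notchB']),'outlet',ang(W['outlet']-W['neck']),'gauge',ang(W['gauge']-W['neck']))
print('tray side',ang(W['BL']-W['FL']),ang(W['BR']-W['FR']),'front',ang(W['FL']-W['FR']),'back',ang(W['BL']-W['BR']))
print('bar',ang(W['bar_tl']-W['bar_bl']),ang(W['bar_tr']-W['bar_br']),sum(W[k] for k in W if k[:3]=='bar')/4)
print((W['FL']+W['FR'])/2,(W['BL']+W['BR'])/2, np.linalg.norm(W['FL']-W['FR']))
E
```

```text
neck [ 0.5911 -0.2147  0.098 ]
notchA [ 0.6146 -0.2215  0.098 ]
notchB [ 0.5669 -0.2016  0.098 ]
outlet [ 0.665  -0.2375  0.05  ]
gauge [ 0.6084 -0.1429  0.06  ]
FL [ 0.4789 -0.3149  0.004 ]
FR [ 0.4591 -0.3972  0.004 ]
BL [ 0.5984 -0.3453  0.038 ]
BR [ 0.5776 -0.4276  0.038 ]
hexFL [ 0.4903 -0.3265  0.004 ]
hexFR [ 0.4714 -0.3921  0.004 ]
bar_tl [ 0.5711 -0.3739  0.068 ]
bar_tr [ 0.5702 -0.386   0.068 ]
bar_bl [ 0.5303 -0.369   0.068 ]
bar_br [ 0.5294 -0.3806  0.068 ]
disc [ 0.5507 -0.38    0.031 ]
notch -22.65055866453038 outlet -17.09445750886387 gauge 76.43021468019806
tray side -14.309026120368989 -14.379102730497005 front 76.47530703345504 back 75.82457956157323
bar -6.858600324331314 -7.523508731975273 [ 0.55023122 -0.377381    0.068     ]
[ 0.46902597 -0.35602717  0.004     ] [ 0.58799321 -0.38644869  0.038     ] 0.08466439275548042
```

The crop gives these estimates:
- **Keeper:** yaw about -14°, centre (0.528,-0.371).
- **Bar:** yaw about -7°, centre (0.550,-0.377). The keeper-frame offset of 22 mm and the 85 mm front width both match the stated sizes.
- **Pot neck:** (0.591,-0.215), yaw about -15 to -22°. I'll refine this from the wrist camera.

I'll move near the pot and look.

apply_moves(motion=[[[0,-0.031,-0.021,0,0,0,0],[0,-0.031,-0.021,0,0,0,0],[0,-0.031,-0.021,0,0,0,0],[0,-0.031,-0.021,0,0,0,0],[0,-0.031,-0.021,0,0,0,0],[0,-0.031,-0.021,0,0,0,0],[0,-0.031,-0.021,0,0,0,0],[0,-0.031,-0.021,0,0,0,0],[0,-0.031,-0.021,0,0,0,0],[0,-0.031,-0.021,0,0,0,0],[0,-0.031,-0.021,0,0,0,0],[0,-0.031,-0.021,0,0,0,0],[0,-0.025,-0.026,0,0,0,0],[0,-0.025,-0.026,0,0,0,0],[0,-0.025,-0.026,0,0,0,0],[0,-0.025,-0.026,0,0,0,0],[0,-0.025,-0.026,0,0,0,0],[0,-0.025,-0.026,0,0,0,0],[0,-0.025,-0.026,0,0,0,0],[0,-0.02,-0.02,0,0,0,0]]])

```text
time_s: 1.77
position: [0.5505, -0.1568, 0.2262]
tcp_rot: [[-0.921, 0.388, -0.001], [0.388, 0.921, -0.0], [0.0, -0.0, -1.0]]
contact_force: [-0.2, 0.4, -0.1]
opening: 0.092
finger_force: 0.0
```

```bash
python3 - <<'E'
from h import *
import json
o=bot.get_obs();p=bot.camera_params('wrist');im=save('wrist','w1')
json.dump({k:np.array(v).tolist() for k,v in p.items()},open('w1.json','w'))
print(o['time_s'],o['position'],o['tcp_rot'].round(3).tolist(),o['q'].round(1), 'cam',(-p['R'].T@p['t']).round(3))
print('neck px',proj(p,[.591,-.215,.098]),'bar px',proj(p,[.55,-.377,.068]))
E
```

```text
1.7667 [ 0.55051669 -0.15682855  0.22617279] [[-0.921, 0.388, -0.001], [0.388, 0.921, -0.0], [0.0, -0.0, -1.0]] [-23.6  24.6  79.6  -0.   75.7 -90.7] cam [ 0.479 -0.126  0.384]
neck px (np.float64(232.41167074524913), np.float64(261.3011553473186)) bar px (np.float64(79.95179131248236), np.float64(270.7321485286882))
```

View pics/w1.png

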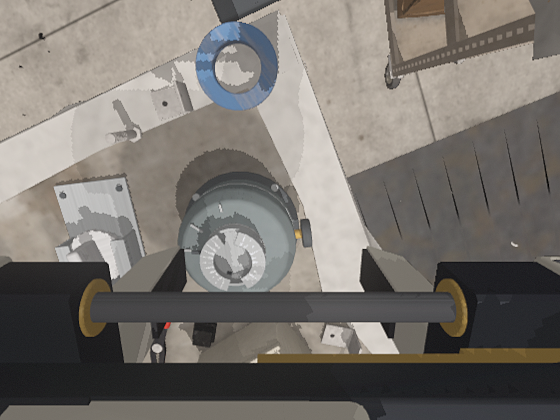

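The wrist view shows the neck at about (232,260), which matches the prediction from the top view (232,261). I'll enlarge it to read the notches.

```bash
python3 - <<'E'
import cv2
a=cv2.imread('pics/w1.png')[185:300,175:315]
cv2.imwrite('pics/c1.png',cv2.resize(a,None,fx=5,fy=5,interpolation=cv2.INTER_CUBIC))
E
```

```text
(no output)
```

View pics/c1.png

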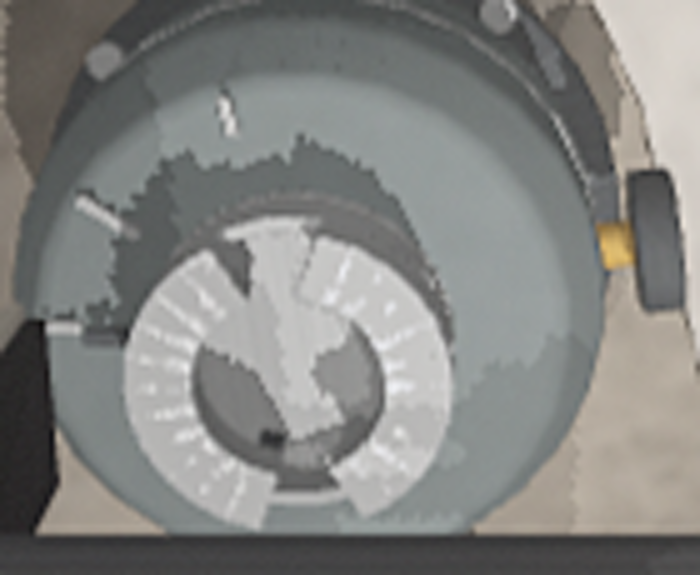

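```bash
python3 - <<'E'
from h import *
import json
p=json.load(open('w1.json'))
c=lambda x,y,z:ray(p,175+x/5-.5,185+y/5-.5,z)
ang=lambda a:np.degrees(np.arctan2(a[1],a[0]))
z=.098
tl,tr,bl,br=[c(*q,z) for q in [(215,252),(318,237),(263,525),(367,512)]]
il,ir,jl,jr=[c(*q,z) for q in [(250,298),(297,297),(272,475),(335,465)]]
print('outer w',np.linalg.norm(tl-tr),np.linalg.norm(bl-br),'inner',np.linalg.norm(il-ir),np.linalg.norm(jl-jr))
print('axis',ang((bl+br-tl-tr)), (tl+tr+bl+br)/4, 'len',np.linalg.norm(bl+br-tl-tr)/2)
print('edges',ang(jl-ir) ,ang(bl-tr),ang(br-tl))
L,Rr=c(124,380,z),c(453,380,z);print('dia',np.linalg.norm(L-Rr),(L+Rr)/2)
print('bore',(c(192,385,z)+c(385,385,z))/2,np.linalg.norm(c(192,385,z)-c(385,385,z)))
for zz in(.05,.06,.07):g=c(657,240,zz);print('gauge',zz,ang(g-np.array([.591,-.215,zz]))-90, np.linalg.norm((g-np.array([.591,-.215,zz]))[:2]))
# ribs
n=np.array([.591,-.2148,.075])
for q in [(228,112),(105,215),(75,329)]: v=c(*q,.075)-n; print('rib',ang(v),np.linalg.norm(v))
# bolts
# top-cam crop ellipse centre check
E
```

```text
outer w 0.019323517344083968 0.020482109966197943 inner 0.00875755688894297 0.012376537492063073
axis -15.72680399485306 [ 0.59133568 -0.21478941  0.098     ] len 0.057302305638639583
edges -32.2523778649612 -34.75262666683198 3.5480930600193417
dia 0.06219965749764389 [ 0.59016858 -0.21483314  0.098     ]
bore [ 0.59110923 -0.21527138  0.098     ] 0.03652286245876197
gauge 0.05 -14.618549896911475 0.07460232588065513
gauge 0.06 -11.586649958104275 0.07419856325234579
gauge 0.07 -8.530234278081977 0.0740044958832836
rib 172.78044697317907 0.048611373704847395
rib -146.48770726432315 0.04619546276597254
rib -114.21314674097705 0.04622916302392233
```

Measurements: notch axis -15.7°, notch centre (0.591,-0.215), bore diameter 36.5 mm (37 stated). Next I'll move to about 50 mm short of the bar, turn to yaw -7°, and look once more.

apply_moves(motion=[[[0,-0.006,-0.036,0,0,0,0],[0,-0.006,-0.036,0,0,0,0],[0,-0.006,-0.036,0,0,0,0],[0,-0.006,-0.036,0,0,0,0],[0,-0.006,-0.036,0,0,0,0],[0,-0.007,-0.036,0,0,0,0],[0,0,0,0.015,0,0,-0.093],[0,0,0,0.015,0,0,-0.093],[0,0,0,0.01,0,0,-0.093],[0,0,0,0,0,0,0]]])

```text
time_s: 2.65
position: [0.4994, -0.3667, 0.1836]
tcp_rot: [[-0.993, 0.116, -0.004], [0.116, 0.993, 0.004], [0.005, 0.004, -1.0]]
contact_force: [-0.3, -0.2, 0.1]
opening: 0.0918
finger_force: 0.0
```

```bash
python3 - <<'E'
from h import *
import json
o=bot.get_obs();p=bot.camera_params('wrist');im=save('wrist','w2')
json.dump({k:np.array(v).tolist() for k,v in p.items()},open('w2.json','w'))
print(o['time_s'],o['position'],o['tcp_rot'].round(3).tolist(),o['q'].round(1))
u,v=proj(p,[.55,-.377,.068]);print(u,v)
a,b=max(0,int(u)-70),max(0,int(v)-70);print(a,b)
cv2.imwrite('pics/c2.png',cv2.resize(im[b:b+115,a:a+140,::-1],None,fx=5,fy=5,interpolation=cv2.INTER_CUBIC))
E
```

```text
2.65 [ 0.49937979 -0.36670508  0.18360651] [[-0.993, 0.116, -0.004], [0.116, 0.993, 0.004], [0.005, 0.004, -1.0]] [ -43.4   31.7   74.8    0.    73.9 -126.7]
267.1937331315497 259.29931455283577
197 189
```

View pics/c2.png

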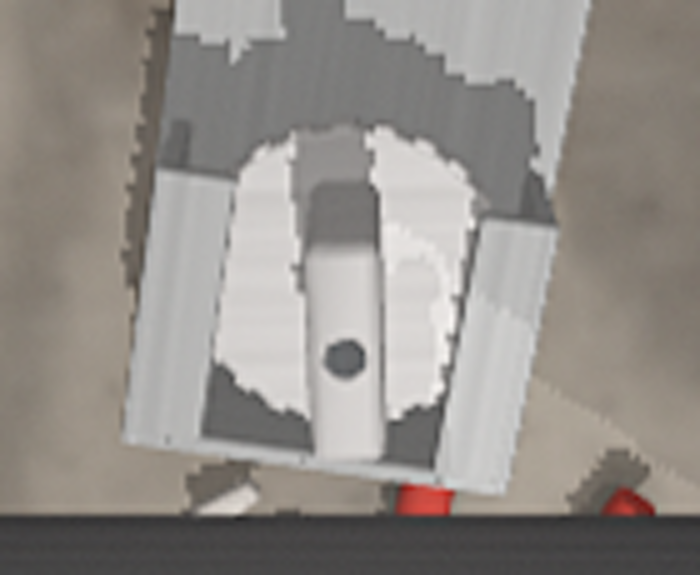

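```bash
python3 - <<'E'
from h import *
import json
p=json.load(open('w2.json'))
c=lambda x,y,z:ray(p,197+x/5-.5,189+y/5-.5,z)
ang=lambda a:np.degrees(np.arctan2(a[1],a[0]))
z=.068
a=[c(*q,z) for q in [(307,245),(381,243),(315,459),(386,458)]]
print(ang(a[2]-a[0]),ang(a[3]-a[1]),sum(a)/4,c(344,358,z),np.linalg.norm(a[0]-a[1]),np.linalg.norm(a[2]-a[0]))
l=[c(*q,.038) for q in[(160,168),(125,442),(557,225),(507,493),(238,180),(203,436),(482,218),(435,468)]]
print([ang(l[i+1]-l[i]) for i in (0,2,4,6)],[x.round(4).tolist() for x in l],np.linalg.norm(l[1]-l[3]))
E
```

```text
-5.460957121680767 -5.486026584812103 [ 0.54975387 -0.3780884   0.068     ] [ 0.5505805  -0.37879371  0.068     ] 0.01308696520187142 0.04218631793064844
[np.float64(-15.764540556455032), np.float64(-14.962186328990281), np.float64(-15.475035824316741), np.float64(-15.772410474282347)] [[0.5205, -0.4114, 0.038], [0.5779, -0.4276, 0.038], [0.5413, -0.3362, 0.038], [0.5987, -0.3515, 0.038], [0.5247, -0.3968, 0.038], [0.5784, -0.4117, 0.038], [0.5382, -0.3506, 0.038], [0.5913, -0.3656, 0.038]] 0.07888669890633758
```

The bar centre is at (0.550,-0.378) with yaw about -6°. Its measured size of 13×42 mm matches the 14×44 mm stated. I'll move over it, descend to TCP z 0.043 above the lips, and close.

apply_moves(motion=[[[0,-0.026,-0.003,0,0,0,0],[0,-0.026,-0.003,0,0,0,0],[0,0,0,0.03,0,0,0],[0,0,0,0.03,0,0,0],[0,0,0,0.03,0,0,0],[0,0,0,0.03,0,0,0],[0,0,0,0.015,0,0,0],[0,0,0,0.005,0,0,0],[0,0,0,0,0,0,0]]])

```text
time_s: 3.45
position: [0.5515, -0.3792, 0.046]
tcp_rot: [[-0.993, 0.12, -0.001], [0.12, 0.993, 0.001], [0.001, 0.001, -1.0]]
contact_force: [0.3, -0.3, -0.4]
opening: 0.0917
finger_force: 0.0
```

apply_moves(motion=[[[255,0,0,0,0,0,0],[255,0,0,0,0,0,0],[255,0,0,0,0,0,0],[255,0,0,0,0,0,0],[255,0,0,0,0,0,0],[255,0,0,0,0,0,0],[255,0,0,0,0,0,0],[255,0,0,0,0,0,0]]])

```text
time_s: 4.12
position: [0.5516, -0.3798, 0.0468]
tcp_rot: [[-0.993, 0.119, 0.0], [0.119, 0.993, 0.0], [-0.0, 0.0, -1.0]]
contact_force: [0.2, 0.3, -0.1]
opening: 0.0431
finger_force: 0.0
```

apply_moves(motion=[[[255,0,0,0.003,0,0,0],[255,0,0,0,0,0,0],[255,0,0,0,0,0,0],[255,0,0,0,0,0,0],[255,0,0,0,0,0,0],[255,0,0,0,0,0,0],[255,0,0,0,0,0,0],[255,0,0,0,0,0,0]]])

```text
time_s: 4.78
position: [0.5515, -0.3797, 0.0436]
tcp_rot: [[-0.993, 0.119, -0.0], [0.119, 0.993, 0.0], [0.0, 0.0, -1.0]]
contact_force: [-1.1, 0.5, -2.4]
opening: 0.0136
finger_force: 30.0
```

The bar is gripped: opening 13.6 mm, force 30 N. Now I'll slide out along the keeper's -x.

apply_moves(motion=[[[255,0.0075,0.001,0,0,0,0],[255,0.0075,0.001,0,0,0,0],[255,0.0075,0.001,0,0,0,0],[255,0.0075,0.0011,0,0,0,0],[255,0.0075,0.0011,0,0,0,0],[255,0.0075,0.0011,0,0,0,0],[255,0.0075,0.0011,0,0,0,0],[255,0.0075,0.0011,0,0,0,0],[255,0.002,0,0,0,0,0],[255,0,0,0,0,0,0]]])

```text
time_s: 5.62
position: [0.4904, -0.3639, 0.0438]
tcp_rot: [[-0.993, 0.119, -0.0], [0.119, 0.993, 0.0], [0.0, 0.0, -1.0]]
contact_force: [0.3, 0.2, -1.6]
opening: 0.0137
finger_force: 30.0
```

apply_moves(motion=[[[255,0,0,-0.004,0,0,0],[255,0,0,-0.01,0,0,0],[255,0,0,-0.03,0,0,0],[255,0,0,-0.03,0,0,0],[255,0,0,-0.03,0,0,0],[255,0,0,-0.02,0,0,0],[255,0,0,0,0,0,0],[255,0,0,0,0,0,0]]])

```text
time_s: 6.28
position: [0.4918, -0.3644, 0.1693]
tcp_rot: [[-0.993, 0.118, 0.003], [0.118, 0.993, -0.002], [-0.003, -0.002, -1.0]]
contact_force: [-0.3, 0.3, -2.0]
opening: 0.0139
finger_force: 30.0
```

```bash
python3 - <<'E'
from h import *
import json
o=bot.get_obs();p=bot.camera_params('wrist');w=save('wrist','w3');s=save('side','s3')
json.dump({k:np.array(v).tolist() for k,v in p.items()},open('w3.json','w'))
x=o['position'];print(x)
ps=bot.camera_params('side');u,v=proj(ps,x-[0,0,.03]);print('side',u,v,'wrist',proj(p,x-[0,0,.01]))
a,b=int(u)-50,int(v)-50;print(a,b)
A=cv2.resize(s[b:b+100,a:a+100],(400,400),interpolation=cv2.INTER_CUBIC)
u,v=proj(p,x-[0,0,.02]);a,b=int(u)-100,min(int(v),320)-100;print(a,b)
B=cv2.resize(w[b:b+200,a:a+200],(400,400),interpolation=cv2.INTER_CUBIC)
cv2.imwrite('pics/c3.png',np.hstack([A,B])[:,:,::-1])
E
```

```text
[ 0.49175883 -0.36436656  0.1693316 ]
side 225.18713769793385 230.01536593957277 wrist (np.float64(272.3353421297458), np.float64(256.23520256642877))
175 180
172 148
```

View pics/c3.png

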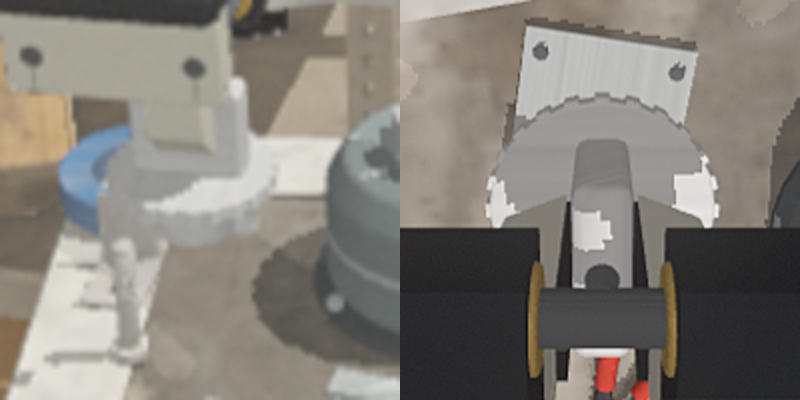

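The side view shows the cap hanging level in the fingers. The wrist view shows the bar in line with the tool. I'll get the cap's offset along tool x from the disc's near rim, at pixel (272,195.5).

```bash
python3 - <<'E'
from h import *
import json
p=json.load(open('w3.json'))
x=np.array([.4918,-.3644,.1693]);R=np.array([[-.993,.118],[.118,.993]]).T
for z in(.1497,.1567):
  for q in[(272,195.5)]: print(z,'near rim tool xy',R@(ray(p,*q,z)-x)[:2])
z=.153
for q in[(215.5,250),(331,250)]: print('sides',R@(ray(p,*q,z)-x)[:2])
for z in(.1567,.1937): print('bar end',z,R@(ray(p,273.5,218,z)-x)[:2])
w=cv2.imread('pics/w3.png'); 
# predicted silhouettes of the disc/bar if centred on the TCP axis
for nm,pt in {'rim_bot':(.032,0,.1497),'bar_end_bot':(.022,0,.1567),'bar_end_top':(.022,0,.1937)}.items():
  print(nm,np.round(proj(p,np.r_[x[:2]+R.T@np.array(pt[:2]),pt[2]]),1))
print(w[185:240:1,272].mean(1).astype(int))
E
```

```text
0.1497 near rim tool xy [ 0.03218554 -0.00012222]
0.1567 near rim tool xy [ 3.40182016e-02 -9.26911212e-05]
sides [ 0.00099056 -0.03239343]
sides [0.00093592 0.03344215]
bar end 0.1567 [0.0214388  0.00069187]
bar end 0.1937 [0.03385979 0.00067745]
rim_bot [272.2 195.8]
bar_end_bot [272.2 217. ]
bar_end_top [272.  243.9]
[187 186 186 187 187 187 188 190 181 146 121 132 148 157 157 156 152 153
 153 151 152 152 154 154 154 154 153 155 154 154 156 155 140 119 122 124
 124 123 123 122 125 126 125 124 122 123 121 122 123 125 126 123 125 128
 125]
```

The cap is centred on the TCP axis within 0.5 mm. Next I'll move over the neck and turn to the notch yaw.

apply_moves(motion=[[[255,-0.0162,0.032,0,0,0,0],[255,-0.0162,0.032,0,0,0,0],[255,-0.0162,0.032,0,0,0,0],[255,-0.0162,0.032,0,0,0,0],[255,-0.0162,0.032,0,0,0,0],[255,0,0,0,0,0,0.076],[255,0,0,0,0,0,0.076],[255,0,0,0,0,0,0],[255,0,0,0,0,0,0],[255,0,0,0,0,0,0]]])

```text
time_s: 7.22
position: [0.5899, -0.2149, 0.1667]
tcp_rot: [[-0.964, 0.266, -0.002], [0.266, 0.964, 0.001], [0.002, 0.0, -1.0]]
contact_force: [-0.3, -1.4, -1.0]
opening: 0.0133
finger_force: 30.0
```

```bash
cat > d.py <<'E'
import sys
from h import *
t=np.array(eval(sys.argv[1]));o=bot.get_obs();R=o['tcp_rot']
print(o['time_s'],o['position'].round(4),'yaw',np.degrees(np.arctan2(R[1,0],R[0,0])).round(2),'tilt',R[:,2].round(4),'F',o['contact_force'].round(2),'M',o['wrist_torque'].round(3))
print('tool shift',(R.T@(t-o['position'])).round(4))
E
python3 d.py [.591,-.215,.1400]
```

```text
7.2167 [ 0.5899 -0.2149  0.1667] yaw 164.57 tilt [-1.6e-03  9.0e-04 -1.0e+00] F [-0.26 -1.41 -1.04] M [ 0.065 -0.024  0.009]
tool shift [-0.0012  0.0002  0.0267]
```

apply_moves(motion=[[[255,-0.001,0,0.01,0,0,0],[255,0,0,0.01,0,0,0],[255,0,0,0.006,0,0,0],[255,0,0,0,0,0,0],[255,0,0,0,0,0,0]]])

```text
time_s: 7.63
position: [0.5909, -0.2149, 0.1408]
tcp_rot: [[-0.964, 0.268, -0.001], [0.268, 0.964, 0.001], [0.002, 0.0, -1.0]]
contact_force: [-0.4, 0.1, -0.3]
opening: 0.0138
finger_force: 30.0
```

apply_moves(motion=[[[255,0,0,0.002,0,0,0],[255,0,0,0.002,0,0,0],[255,0,0,0.002,0,0,0],[255,0,0,0,0,0,0]]])

```text
time_s: 7.97
position: [0.5913, -0.2149, 0.1354]
tcp_rot: [[-0.964, 0.267, -0.0], [0.267, 0.964, 0.0], [0.0, 0.0, -1.0]]
contact_force: [0.0, 0.2, -1.7]
opening: 0.0138
finger_force: 30.0
```

apply_moves(motion=[[[255,0,0,0.002,0,0,0],[255,0,0,0.002,0,0,0],[255,0,0,0.002,0,0,0],[255,0,0,0,0,0,0]]])

```text
time_s: 8.3
position: [0.5913, -0.2149, 0.1293]
tcp_rot: [[-0.964, 0.267, -0.0], [0.267, 0.964, 0.0], [0.0, 0.0, -1.0]]
contact_force: [-0.5, -1.2, -0.1]
opening: 0.0139
finger_force: 30.0
```

apply_moves(motion=[[[255,0,0,0.002,0,0,0],[255,0,0,0.002,0,0,0],[255,0,0,0.001,0,0,0],[255,0,0,0,0,0,0]]])

```text
time_s: 8.63
position: [0.5913, -0.2149, 0.1244]
tcp_rot: [[-0.964, 0.268, -0.0], [0.268, 0.964, 0.0], [0.0, 0.0, -1.0]]
contact_force: [-0.2, 0.5, -1.1]
opening: 0.0138
finger_force: 30.0
```

apply_moves(motion=[[[255,0,0,0.002,0,0,0],[255,0,0,0.002,0,0,0],[255,0,0,0.001,0,0,0],[255,0,0,0,0,0,0]]])

```text
time_s: 8.97
position: [0.5913, -0.2149, 0.1193]
tcp_rot: [[-0.964, 0.268, -0.0], [0.268, 0.964, 0.0], [0.0, 0.0, -1.0]]
contact_force: [-0.2, 0.9, -1.0]
opening: 0.0138
finger_force: 30.0
```

apply_moves(motion=[[[255,0,0,0.001,0,0,0],[255,0,0,0,0,0,0],[255,0,0,0,0,0,0]]])

```text
time_s: 9.22
position: [0.5913, -0.2149, 0.1187]
tcp_rot: [[-0.964, 0.267, -0.0], [0.267, 0.964, 0.0], [0.0, 0.0, -1.0]]
contact_force: [0.5, 0.2, -2.3]
opening: 0.0141
finger_force: 30.0
```

apply_moves(motion=[[[255,0,0,0.001,0,0,0],[255,0,0,0,0,0,0],[255,0,0,0,0,0,0]]])

```text
time_s: 9.47
position: [0.5913, -0.215, 0.1177]
tcp_rot: [[-0.964, 0.268, -0.0], [0.268, 0.964, 0.0], [0.0, 0.0, -1.0]]
contact_force: [0.9, 0.4, -1.5]
opening: 0.014
finger_force: 30.0
```

apply_moves(motion=[[[255,0,0,0.001,0,0,0],[255,0,0,0,0,0,0],[255,0,0,0,0,0,0]]])

```text
time_s: 9.72
position: [0.5914, -0.2149, 0.1174]
tcp_rot: [[-0.964, 0.267, 0.001], [0.267, 0.964, -0.0], [-0.001, -0.0, -1.0]]
contact_force: [-3.3, 1.2, 4.9]
opening: 0.0138
finger_force: 30.0
```

apply_moves(motion=[[[255,0,0,0.001,0,0,0],[255,0,0,0,0,0,0],[255,0,0,0,0,0,0]]])

```text
time_s: 9.97
position: [0.5914, -0.215, 0.1174]
tcp_rot: [[-0.964, 0.267, 0.001], [0.267, 0.964, -0.001], [-0.001, -0.0, -1.0]]
contact_force: [-4.8, 1.9, 10.4]
opening: 0.0141
finger_force: 30.0
```

The cap is seated: contact at TCP z 0.1174, so the cap origin is at 0.078, as expected. I'll ease the push by 1 mm and turn clockwise part of the way, about 0.55 rad.

apply_moves(motion=[[[255,0,0,-0.001,0,0,0],[255,0,0,0,0,0,0.03],[255,0,0,0,0,0,0.04],[255,0,0,0,0,0,0.05],[255,0,0,0,0,0,0.05],[255,0,0,0,0,0,0.03],[255,0,0,0,0,0,0],[255,0,0,0,0,0,0]]])

```text
time_s: 10.63
position: [0.5918, -0.2155, 0.1174]
tcp_rot: [[-0.892, 0.453, 0.001], [0.453, 0.892, -0.001], [-0.002, -0.0, -1.0]]
contact_force: [-0.6, -0.9, 6.0]
opening: 0.0138
finger_force: 30.0
```

```bash
python3 d.py [.5913,-.215,.1174]
```

```text
10.6333 [ 0.5918 -0.2155  0.1174] yaw 153.07 tilt [ 0.0014 -0.0011 -1.    ] F [-0.63 -0.86  6.01] M [-0.202  0.187 -0.013]
tool shift [0.0007 0.0002 0.    ]
```

apply_moves(motion=[[[255,0,0,0,0,0,0.05],[255,0,0,0,0,0,0.06],[255,0,0,0,0,0,0.06],[255,0,0,0,0,0,0.06],[255,0,0,0,0,0,0.06],[255,0,0,0,0,0,0.05],[255,0,0,0,0,0,0.04],[255,0,0,0,0,0,0.02],[255,0,0,0,0,0,0],[255,0,0,0,0,0,0]]])

```text
time_s: 11.47
position: [0.5916, -0.2157, 0.1174]
tcp_rot: [[-0.645, 0.764, 0.001], [0.764, 0.645, -0.001], [-0.002, -0.0, -1.0]]
contact_force: [-2.9, -1.6, 5.1]
opening: 0.0138
finger_force: 30.0
```

```bash
python3 d.py [.5913,-.215,.1174]; python3 - <<'E'
from h import *
import json
p=bot.camera_params('wrist');w=save('wrist','w4');t=save('top','t4');pt=bot.camera_params('top')
json.dump({k:np.array(v).tolist() for k,v in p.items()},open('w4.json','w'))
f=lambda p,a:proj(p,[.5913+.048*np.cos(np.radians(a)),-.2148+.048*np.sin(np.radians(a)),.075])
for a in(-114,-146,173): print(a,f(p,a),f(pt,a))
u,v=f(p,-146);a,b=max(0,int(u)-50),max(0,int(v)-50);print(a,b)
A=cv2.resize(w[b:b+100,a:a+100],(400,400),interpolation=cv2.INTER_CUBIC)
u,v=f(pt,-146);a,b=int(u)-30,int(v)-30;print(a,b)
B=cv2.resize(t[b:b+60,a:a+60],(400,400),interpolation=cv2.INTER_CUBIC)
cv2.imwrite('pics/c4.png',np.hstack([A,B])[:,:,::-1])
E
```

```text
11.4667 [ 0.5916 -0.2157  0.1174] yaw 130.17 tilt [ 0.001  -0.0014 -1.    ] F [-2.87 -1.65  5.05] M [-0.354  0.375  0.059]
tool shift [ 0.0007  0.0002 -0.    ]
-114 (np.float64(207.6014748178734), np.float64(263.55049546551186)) (np.float64(274.6839425246926), np.float64(211.4277505720757))
-146 (np.float64(198.17368200775917), np.float64(226.5921847117183)) (np.float64(266.43318678466426), np.float64(221.27517132466852))
173 (np.float64(219.46271257631597), np.float64(180.5455826036166)) (np.float64(250.4779558002252), np.float64(225.16598409678846))
148 176
236 191
```

View pics/c4.png

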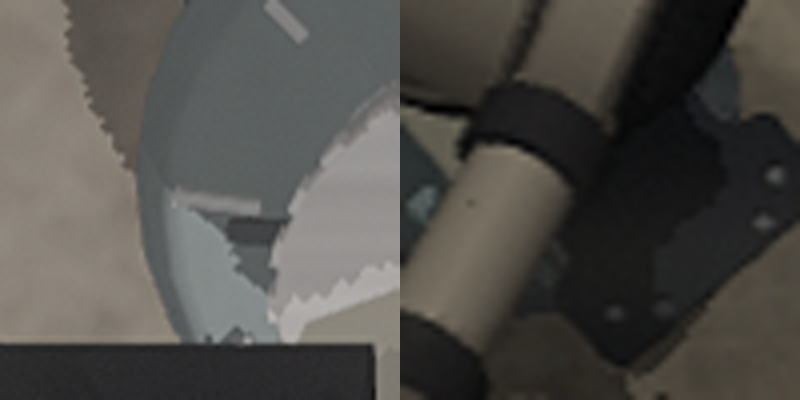

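The wrist crop shows the longer middle rib from (172,195) to (260,207). The dark pointer is just short of it, spanning (228–290, 220–245). I'll work out the angular gap.

```bash
python3 - <<'E'
from h import *
import json
p=json.load(open('w4.json'))
n=np.array([.5913,-.2148])
for z in (.072,.077,.082):
  for nm,q in {'rib_out':(175,196),'rib_in':(260,207),'ptr_tip_mid':(229,230),'ptr_mid':(258,231),'ptr_in':(285,231)}.items():
    v=ray(p,148+q[0]/4-.5,176+q[1]/4-.5,z)[:2]-n; print(z,nm,np.degrees(np.arctan2(v[1],v[0])).round(2),np.linalg.norm(v).round(4))
E
```

```text
0.072 rib_out -145.79 0.0531
0.072 rib_in -145.09 0.0393
0.072 ptr_tip_mid -139.33 0.0444
0.072 ptr_mid -139.0 0.0397
0.072 ptr_in -138.89 0.0353
0.077 rib_out -147.89 0.052
0.077 rib_in -147.92 0.0386
0.077 ptr_tip_mid -141.86 0.0434
0.077 ptr_mid -141.83 0.0387
0.077 ptr_in -142.08 0.0344
0.082 rib_out -150.07 0.051
0.082 rib_in -150.86 0.0379
0.082 ptr_tip_mid -144.51 0.0424
0.082 ptr_mid -144.8 0.0379
0.082 ptr_in -145.41 0.0337
```

apply_moves(motion=[[[255,0,0,0,0,0,0.03],[255,0,0,0,0,0,0.03],[255,0,0,0,0,0,0.03],[255,0,0,0,0,0,0],[255,0,0,0,0,0,0],[255,0,0,0,0,0,0]]])

```text
time_s: 12.07
position: [0.5916, -0.2157, 0.1174]
tcp_rot: [[-0.574, 0.819, 0.001], [0.819, 0.574, -0.001], [-0.002, 0.0, -1.0]]
contact_force: [-2.5, -1.3, 5.4]
opening: 0.0138
finger_force: 30.0
```

```bash
python3 d.py [.5913,-.215,.1174]; python3 - <<'E'
from h import *
import json
p=bot.camera_params('wrist');w=save('wrist','w5')
json.dump({k:np.array(v).tolist() for k,v in p.items()},open('w5.json','w'))
u,v=proj(p,[.5913+.045*np.cos(np.radians(-146)),-.2148+.045*np.sin(np.radians(-146)),.076])
a,b=int(u)-35,int(v)-35;print(a,b)
cv2.imwrite('pics/c5.png',cv2.resize(w[b:b+70,a:a+70,::-1],(560,560),interpolation=cv2.INTER_CUBIC))
E
```

```text
12.0667 [ 0.5916 -0.2157  0.1174] yaw 125.01 tilt [ 0.001  -0.0014 -1.    ] F [-2.5  -1.33  5.44] M [-0.378  0.38   0.039]
tool shift [ 0.0007  0.0002 -0.    ]
167 198
```

View pics/c5.png

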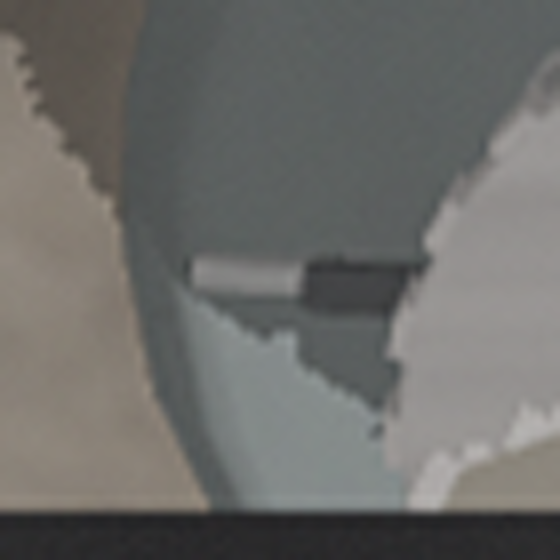

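The pointer now overlaps the rib. Their centre lines differ by about 1 pixel, roughly 0.5–0.8° short. I'll add one small nudge and hold.

apply_moves(motion=[[[255,0,0,0,0,0,0.009],[255,0,0,0,0,0,0],[255,0,0,0,0,0,0],[255,0,0,0,0,0,0],[255,0,0,0,0,0,0]]])

```text
time_s: 12.53
position: [0.5916, -0.2158, 0.1174]
tcp_rot: [[-0.567, 0.824, 0.001], [0.824, 0.567, -0.001], [-0.002, -0.0, -1.0]]
contact_force: [-3.0, -0.9, 4.9]
opening: 0.0136
finger_force: 30.0
```

```bash
python3 d.py [.5913,-.215,.1174]; python3 -c "
from plant import bot
print(bot.get_obs()['finger_force'],bot.close_job())"
```

```text
12.5333 [ 0.5916 -0.2158  0.1174] yaw 124.51 tilt [ 9.0e-04 -1.5e-03 -1.0e+00] F [-3.03 -0.9   4.89] M [-0.414  0.428  0.105]
tool shift [ 0.0008  0.0002 -0.    ]
the job is handed in; nothing more can be done
30.00840961933136 None
```

I slid the cap out of its keeper, seated it in the pot's neck and turned it clockwise about 40°. The pointer was within 1° of the middle rib before a last 0.5° nudge. The gripper is still holding the bar, and I handed the job in at 12.5 s; no verdict came back.

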